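Return a carton through the sprung one-way flaps

TASK

Put the red spark-plug carton back into the blue return tunnel: lay it flat and end-on in the mouth, then slide it in through the two sprung one-way flaps until you feel it come up against the spring buffer hidden inside, and press it home there for about half a second with a push of roughly 12 N. The carton crushes, so never let it be pressed against the tunnel or buffer with more than 16 N. Then draw back so that both flaps close behind it with the carton left lying inside, and leave the other things on the table where they are.

Things in the scene. Friction and masses are not known exactly. Their poses are not given: they have to be found in the camera images.
- plug_box_mid (a point): centre (14 mm above its underside) of the red spark-plug carton, 52 wide (its x) x 100 long (its y) x 28 high (its z), 0.14 to 0.28 kg, lying flat on the table, loose. Grasp it across the 52 mm. Either end may go first. Friction about 0.6: pressing it down on the table while pushing eats up part of the push.
- gate: blue sheet-metal return tunnel, fixed to the table. Origin: on the table top, on the tunnel's centre line, under the pair of shut flaps. x points along the way in, from mouth to end wall; y to the left, z up. It has no floor: the carton slides on the table. All numbers below are mm in this frame.
- gate_mouth (a point): middle of the mouth's outer edge, on the table, at x = -58 (axes as the tunnel's). Flared lips run from x = -58 to -34, closing from about y = +-43 to +-29; straight guides from x = -34 to 0 have inner faces at y = +-29 (the carton has 6 to spare in all). Lips and guides are 44 high.
- gate_roof (a point): centre of the grey roof's upper face, x = 175, z = 50. The roof covers x = 120 to 230; before it, from x = 0 to 120, the top is open, so a shut gripper from above can follow the carton in. Behind the flaps the sides have inner faces at y = +-36 and are 46 high. Outside, the tunnel is 110 wide at its feet.
- gate_end (a point): middle of the end wall's outer face, x = 230, z = 23. Before it, under the roof, sits a hidden rubber spring buffer, 50 wide, 5 to 35 high: its unpressed face stands somewhere from x = 140 to 192 (differs each time, not told, to be felt). It yields 1 mm per 3 N, 8 at most. A carton that is home has its rear end 40 to 92 past the flap line.
- flap_left (a joint): orange sprung flap at +y of the tunnel, 32 mm wide, from 6 to 42 mm above the table, on an upright hinge at x = 4, y = 33.5 mm of the tunnel: 0 = shut across the mouth, grows to 1.5 rad as it is pushed inwards (+x). It cannot swing outwards. Its spring shuts it (under 1 N at its edge). To start both flaps a carton's nose needs 6 to 9 N in all, over the first 15 mm; after that it slides on with 1 to 3 N.
- flap_right (a joint): the same flap at -y, mirrored: 0 = shut, grows to 1.5 rad inwards.
- bearing: bystander, leave alone: steel ball bearing, 52 across, 15 high, lying flat; origin at the centre of its underside.
- ins_tape: bystander, leave alone: small roll of black tape, 55 across, 19 high, lying flat; origin at the centre of its underside.
- relay: bystander, leave alone: black cube relay, 26 x 26 x 34 high; origin at the centre of its underside.
- brake_pad: bystander, leave alone: brake pad lying flat, 50 x 128 x 16 high; origin at the centre of its underside.
- spanner_10: bystander, leave alone: small spanner lying flat, 22 x 136 x 5; origin at the centre of its underside.
- plug_box: the same carton; origin at the centre of its underside. Beware: a tall, fixed black bag (about 0.4 m high) stands between the robot and the work, from the table edge near the robot to about 60 mm short of the carton; cross over or round it.

How it is judged:
By the outcome, as a careful person would: the job done as asked, in the order asked, and still so for the second after the job is handed in, with the robot touching nothing.
It also fails if it takes over 69 s, if anything falls off the work surface, if the arm or the gripper's body presses on something with over 40 N, if the wrist force passes 120 N, or if a joint passes its speed limit or range.

ROBOT

A 6-joint arm with a two-finger parallel gripper is mounted at the origin on a cart in front of the work surface, level with it; the furniture and walls round the work are solid. World frame = base frame: x ahead of the robot, y to its left, z up, the work surface at z = 0. Lengths are in mm, angles in rad, forces in N, time in s.
With the tool pointing down it reaches from about 350 to 975 mm from the base axis. Payload 7.1 kg.
Tool frame: the origin (TCP) lies midway between the tips of the shut fingers; the grasp point (between the pads) lies 19 mm behind it (ctrl.hold_point_z is the distance from the TCP to the grasp point, in mm); x points along the fingers, y is the direction in which the jaws open and shut, and the axes are right-handed (so a half turn about x gives the same grasp; the last joint's range is limited). The gripper opens to 88 mm and grips with 3 to 60 N. Pads are 20 mm wide; open, the fingers measure 115 mm over their backs; the gripper's body (75 mm by 178 mm) begins 61 mm behind the grasp point.
Start: joints at [1.129, 0.423, 1.63, -0, 1.089, -0.019], TCP at [256.415, 569.962, 222.675] pointing down, gripper open.
Joint ranges: [-3, 3], [-0.9, 2.11], [0.09, 2.58], [-1.31, 4.45], [0.11, 2.69], [-2.54, 2.54]. Speed limits (rad/s): [2.39, 2.39, 3.01, 3.14, 3.14, 3.14].

INTERFACE

Orientations are given as a rotation vector (axis times angle).
In Python, from workcell import ctrl, get_image, calibration gives the robot as it stands.
- The arm moves only by the tool move_arm, never from a script. Its argument "rows" is a list of rows, each a list of 5 numbers: the shift along the world's x, y, z in mm, then the turn about the world's z in rad, then the closure, from -1 (fully open) to 1 (shut). In form: [[tx, ty, tz, roll, jaw], ...]. A call has 1 to 12 rows; each row is the pose to reach, as a shift and turn from the pose measured when the call began; what a row does not reach only later rows make up. A row lasts 1/8 s, in which the tool goes at most 62.5 mm and 10.7 degrees, less where a joint would pass 70% of its speed; a pose out of reach is approached as far as the arm can. A call with a gripper value outside its range is refused whole. The fingers move at their own pace and stop on an object; the grip force is fixed at half the most. Time passes only in rows, so rows that repeat a pose let the fingers close. It gives the time, the measured TCP pose, the force and the opening at its end, in the units of the state.
- ctrl.get_obs(): the state, without advancing time (a new reading comes with each control period).
- get_image(name): name is "scene" or "top"; returns the picture (400x640x3 uint8, blue, green, red); there is no depth.
- calibration(name): a dict with "fx", "fy", "cx", "cy" (pixels), "view" (4x4, takes a point from world to camera coordinates). Camera axes: x right, y up, looking along -z (the intrinsics and any distortion apply to the point x, -y, -z); pixel columns grow to the right and rows downward; lengths in mm; the calibration is good to about 2 mm. A picture is of the moment at which its call begins. calibration takes no time and is no camera call.
- ctrl.close_job(): hands the job in, once; it reports no verdict.
The state is a dict: "t": time; "qpos": joint angles; "qvel": joint speeds; "joint_torque": joint torques, N m; "ee_pos": TCP position; "orientation": TCP orientation; "ft_force": force on the tool from outside, world axes, zero at the start; "moment": the same for the moment, N m; "width": finger opening in mm.
Only numpy, scipy, OpenCV 4.12 (cv2) and the standard library are available. Lean on these libraries where they do the work, as an engineer would, in place of code of your own. Each camera call takes 0.05 s, during which the arm holds its last target.

## Working session

There is one attempt and no reset: what is moved stays moved. The work goes in short steps, Python scripts to look and compute and a tool call to move; the robot and the scene stay as the last step left them, time stands still between calls to the robot, and variables do not carry over. Pictures are saved under pics/ and viewed, and the job is handed in when it is done.

Besides the shell and the picture viewer there is one more tool, called after ">>>" as name(argument=value, ...) on one line, values as JSON. move_arm: Moves the arm, as the interface text tells. Its arguments: {"type":"object","properties":{"rows":{"type":"array"}},"required":["rows"]}

```bash
mkdir -p pics; ls
python3 - <<'E'
from workcell import ctrl,get_image,calibration
import cv2
for n in("scene","top"):
    cv2.imwrite(f"pics/{n}0.png",get_image(n)); print(n,calibration(n))
print(ctrl.get_obs(), ctrl.hold_point_z)
E
```

```text
pics
scene {'fx': 504.6851365292115, 'fy': 504.6851365292115, 'cx': 320.8072999133004, 'cy': 197.18894413215497, 'view': array([[ 8.16377330e-01, -5.77263723e-01,  1.71653427e-02,
        -4.96433580e+02],
       [ 4.07359585e-01,  5.96655502e-01,  6.91419106e-01,
        -2.97220451e+02],
       [-4.09372964e-01, -5.57466417e-01,  7.22249936e-01,
        -8.71224181e+02],
       [ 0.00000000e+00,  0.00000000e+00,  0.00000000e+00,
         1.00000000e+00]])}
top {'fx': 451.92744092500084, 'fy': 451.92744092500084, 'cx': 317.4304804563215, 'cy': 200.69048839112276, 'view': array([[-7.67075202e-02, -9.97031069e-01,  6.70852743e-03,
         5.41484390e+01],
       [ 9.75339469e-01, -7.36387032e-02,  2.08063118e-01,
        -6.27669890e+02],
       [-2.06951386e-01,  2.25030974e-02,  9.78092396e-01,
        -9.07947491e+02],
       [ 0.00000000e+00,  0.00000000e+00,  0.00000000e+00,
         1.00000000e+00]])}
{'t': 0.1, 'qpos': array([ 1.12902847e+00,  4.23775000e-01,  1.63057823e+00, -2.69994387e-05,
        1.08862267e+00, -1.90321219e-02]), 'qvel': array([ 0.00305561, -0.00045565, -0.00185694, -0.00148417, -0.00037457,
        0.00038151]), 'joint_torque': array([-7.38366816e-04, -5.45607698e+01, -2.74321961e+01,  6.45241700e-02,
        1.89294858e-02, -7.49895139e-05]), 'ee_pos': array([256.20120494, 569.53446633, 221.98672156]), 'orientation': array([ 0.33050296,  1.54554134, -0.33264002]), 'ft_force': array([ 0.56481969,  0.58335608, -0.56063   ]), 'moment': array([ 0.01928391, -0.03257106, -0.01059712]), 'width': 87.80087338578964} 18.700000000000003
```

View pics/scene0.png

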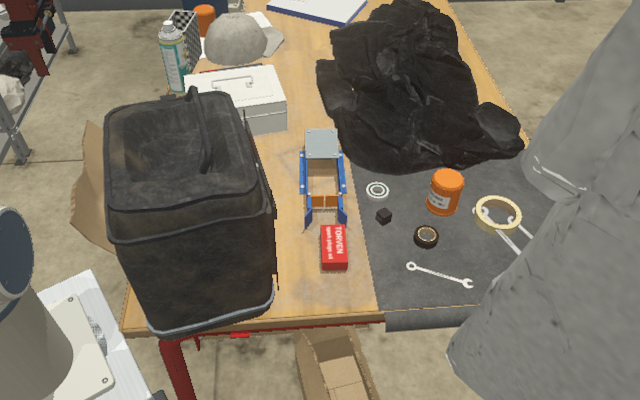

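View pics/top0.png

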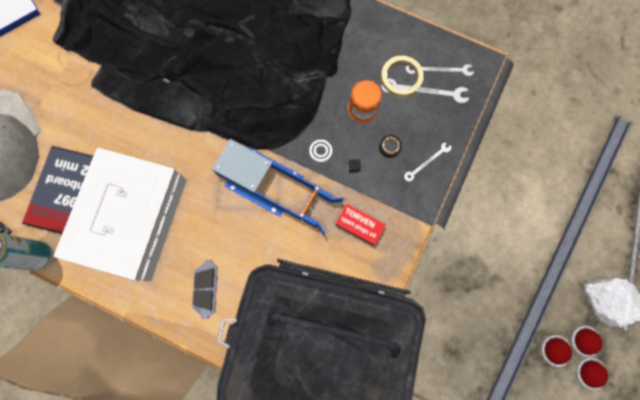

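```bash
cat > h.py <<'E'
import numpy as np
from workcell import ctrl,get_image,calibration
import cv2
C={n:calibration(n) for n in("scene","top")}
def px2w(n,u,v,z):
    c=C[n];V=c["view"];R=V[:3,:3];t=V[:3,3]
    d=R.T@np.array([(u-c["cx"])/c["fx"],-(v-c["cy"])/c["fy"],-1]);o=-R.T@t
    return o+d*(z-o[2])/d[2]
def w2px(n,p):
    c=C[n];V=c["view"];q=V[:3,:3]@np.array(p,float)+V[:3,3]
    return c["cx"]+c["fx"]*q[0]/-q[2],c["cy"]+c["fy"]*-q[1]/-q[2]
def crop(im,name,x,y,w,h,s):
    cv2.imwrite("pics/"+name,cv2.resize(im[y:y+h,x:x+w],None,fx=s,fy=s,interpolation=cv2.INTER_CUBIC))
E
python3 - <<'E'
from h import *
crop(cv2.imread("pics/top0.png"),"tc.png",205,130,190,130,4)
crop(cv2.imread("pics/scene0.png"),"sc.png",280,120,110,160,3.7)
E
```

```text
(no output)
```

View pics/tc.png

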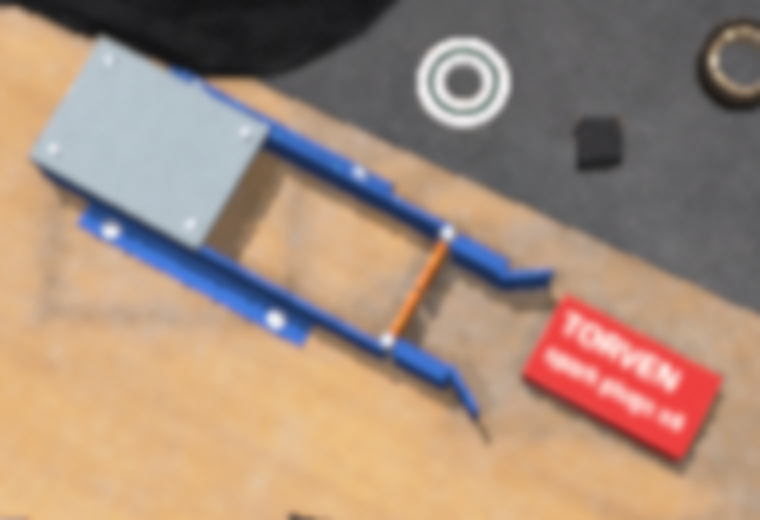

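View pics/sc.png

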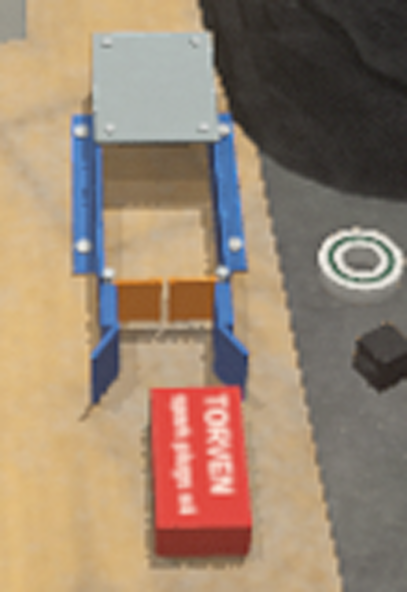

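```bash
cat > m.py <<'E'
from h import *
def T(x,y,z): return px2w("top",205+(x+.5)/4-.5,130+(y+.5)/4-.5,z)
def S(x,y,z): return px2w("scene",280+(x+.5)/3.7-.5,120+(y+.5)/3.7-.5,z)
for nm,F,roof,box,h in(("top",T,[(102,37),(268,128),(198,248),(33,158)],[(565,296),(722,376),(683,461),(524,378)],[(447,233),(388,341)]),
  ("scene",S,[(211,32),(216,142),(98,142),(93,34)],[(240,386),(251,527),(155,529),(151,388)],[(222,272),(108,272)])):
    r=np.array([F(*p,50) for p in roof]);b=np.array([F(*p,28) for p in box]);hh=np.array([F(*p,46) for p in h])
    print(nm,"roof c",r.mean(0),[np.linalg.norm(r[i]-r[(i+1)%4]).round(1) for i in range(4)])
    print("box c",b.mean(0),[np.linalg.norm(b[i]-b[(i+1)%4]).round(1) for i in range(4)])
    for q in(r,b):
        d=(q[0]+q[3]-q[1]-q[2]); print("ang",np.arctan2(d[1],d[0]))
        d=(q[3]+q[2]-q[1]-q[0]); print("angperp",np.arctan2(d[1],d[0])-np.pi/2)
    print("hinges",hh.round(1),np.linalg.norm(hh[0]-hh[1]),"mid",hh.mean(0))
    d=r.mean(0)-hh.mean(0);print("hinge->roof",np.linalg.norm(d[:2]),np.arctan2(d[1],d[0]))
E
python3 m.py
```

```text
top roof c [726.56424606 166.77336394  50.        ] [np.float64(108.5), np.float64(78.1), np.float64(106.1), np.float64(79.2)]
box c [578.18401289 -85.63508577  28.        ] [np.float64(97.6), np.float64(52.5), np.float64(98.4), np.float64(52.0)]
ang 0.986337769151115
angperp 1.0154640708916371
ang 1.0100969561455462
angperp 1.0353369980117426
hinges [[663.3   5.9  46. ]
 [605.2  42.7  46. ]] 68.72566554846047 mid [634.21616703  24.31148363  46.        ]
hinge->roof 169.77501301066914 0.9956663300127121
scene roof c [725.92333316 165.67866174  50.        ] [np.float64(111.4), np.float64(75.0), np.float64(109.1), np.float64(79.9)]
box c [578.47746346 -86.22625834  28.        ] [np.float64(100.1), np.float64(51.8), np.float64(99.8), np.float64(51.3)]
ang 0.9840286312588289
angperp 0.9896302806796946
ang 0.9797440351210049
angperp 0.9965832320045709
hinges [[663.    7.1  46. ]
 [606.9  45.4  46. ]] 67.95257100010218 mid [634.96194257  26.25320721  46.        ]
hinge->roof 166.47351725795468 0.9927346583523045
```

Run:
```python
from h import *
crop(cv2.imread("pics/top0.png"),"tb.png",190,180,270,220,2.9)
crop(cv2.imread("pics/scene0.png"),"sb.png",60,70,320,280,2.1)
```

```text
(no output)
```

View pics/tb.png

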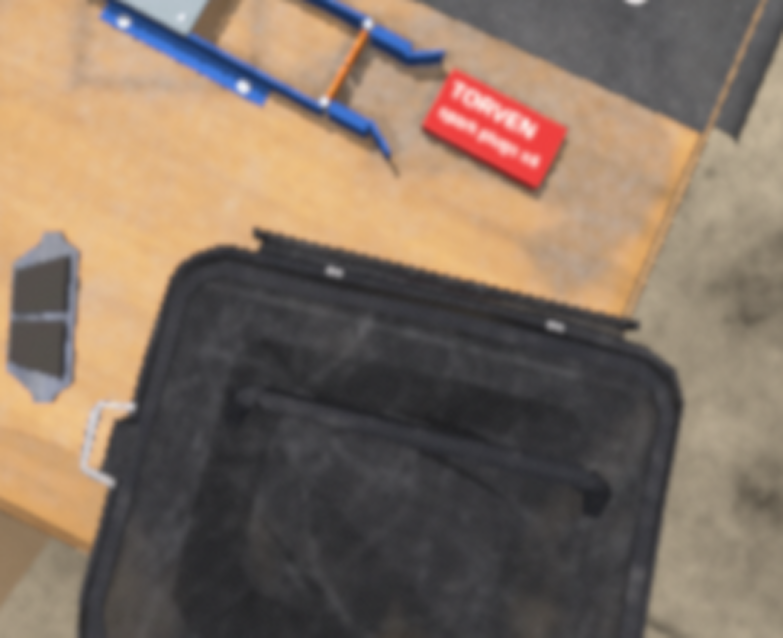

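View pics/sb.png

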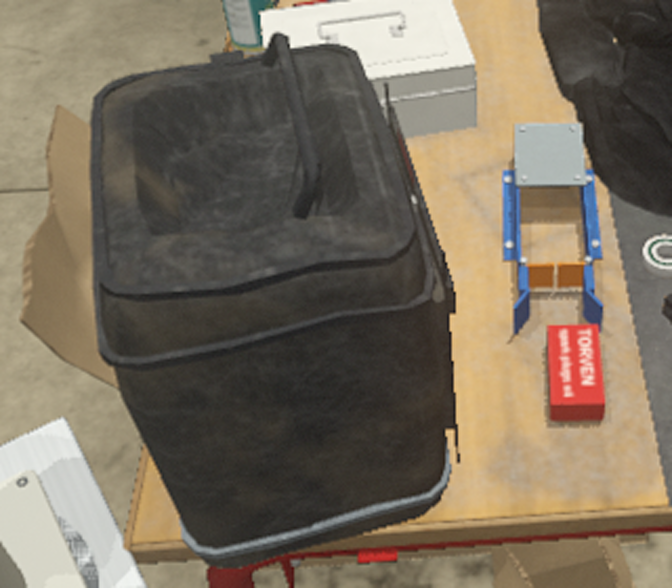

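Run:
```python
from h import *
for p in [(190,250),(260,232),(635,325),(675,365),(90,600),(640,630)]:
    for z in (300,400): print("top",p,z,px2w("top",190+p[0]/2.9,180+p[1]/2.9,z).round())
for p,z in [((445,485),0),((455,300),300),((385,85),330),((350,50),400),((415,240),400),((102,290),400),((95,90),400),((200,550),0)]:
    print("scene",p,z,px2w("scene",60+p[0]/2.1,70+p[1]/2.1,z).round())
```

```text
top (190, 250) 300 [483. 117. 300.]
top (190, 250) 400 [475. 105. 400.]
top (260, 232) 300 [489.  79. 300.]
top (260, 232) 400 [481.  72. 400.]
top (635, 325) 300 [ 424. -120.  300.]
top (635, 325) 400 [425. -99. 400.]
top (675, 365) 300 [ 402. -138.  300.]
top (675, 365) 400 [ 406. -115.  400.]
top (90, 600) 300 [308. 177. 300.]
top (90, 600) 400 [325. 156. 400.]
top (640, 630) 300 [ 272. -104.  300.]
top (640, 630) 400 [293. -85. 400.]
scene (445, 485) 0 [ 410. -117.    0.]
scene (455, 300) 300 [ 407. -165.  300.]
scene (385, 85) 330 [470.  39. 330.]
scene (350, 50) 400 [428.   3. 400.]
scene (415, 240) 400 [ 369. -190.  400.]
scene (102, 290) 400 [ 204. -126.  400.]
scene (95, 90) 400 [263.  57. 400.]
scene (200, 550) 0 [200. -52.   0.]
```

Run:
```python
from h import *
from scipy.spatial.transform import Rotation as R
o=ctrl.get_obs();M=R.from_rotvec(o["orientation"]).as_matrix();print(M.round(3)); print("jaw yaw",np.arctan2(M[1,1],M[0,1]))
# bag corner triangulation helper: scene ray of corner vs top
for z in (260,300,330,350,380,400): print(z,px2w("top",190+675/2.9,180+365/2.9,z).round(), px2w("scene",60+430/2.1,70+290/2.1,z).round(), px2w("scene",60+415/2.1,70+240/2.1,z).round())
```

```text
[[-0.001  0.41   0.912]
 [-0.001  0.912 -0.41 ]
 [-1.    -0.001 -0.   ]]
jaw yaw 1.148073134491829
260 [ 400. -148.  260.] [ 414. -115.  260.] [432. -63. 260.]
300 [ 402. -138.  300.] [ 397. -148.  300.] [414. -99. 300.]
330 [ 403. -131.  330.] [ 385. -172.  330.] [ 400. -126.  330.]
350 [ 404. -127.  350.] [ 377. -189.  350.] [ 391. -145.  350.]
380 [ 405. -120.  380.] [ 364. -213.  380.] [ 378. -172.  380.]
400 [ 406. -115.  400.] [ 356. -230.  400.] [ 369. -190.  400.]
```

>>> move_arm(rows=[[0,0,60,0,-1],[0,0,120,0,-1],[0,0,180,0,-1],[0,0,200,0,-1],[40,-30,200,-0.15,-1],[80,-60,200,-0.3,-1],[120,-90,200,-0.45,-1],[160,-120,200,-0.6,-1],[200,-150,200,-0.75,-1],[235,-190,200,-0.9,-1],[270,-230,200,-1.05,-1],[300,-270,200,-1.2,-1]])

```text
t: 1.6
ee_pos: [557.1, 298.0, 421.4]
orientation: [1.25, 1.183, -1.253]
ft_force: [0.4, 0.5, -0.8]
width: 87.9
```

Run:
```python
from h import *
o=ctrl.get_obs();print(o)
cv2.imwrite("pics/s1.png",get_image("scene"))
```

```text
{'t': 1.6, 'qpos': array([4.71957780e-01, 2.82104788e-01, 1.38177380e+00, 6.80966677e-04,
       1.47980560e+00, 5.29027431e-01]), 'qvel': array([-0.6260675 ,  0.07577456, -0.10070176,  0.00209014,  0.02502961,
        0.56587439]), 'joint_torque': array([ 3.59232232e+00, -5.27898431e+01, -3.24807572e+01,  2.09899305e-02,
        5.36647404e-02, -7.81175382e-01]), 'ee_pos': array([557.14079899, 297.97843821, 421.36338908]), 'orientation': array([ 1.24983295,  1.18293458, -1.2529599 ]), 'ft_force': array([ 0.39582822,  0.4910133 , -0.75395623]), 'moment': array([-0.02852292, -0.01673441,  0.01031911]), 'width': 87.93402990606069}
```

View pics/s1.png

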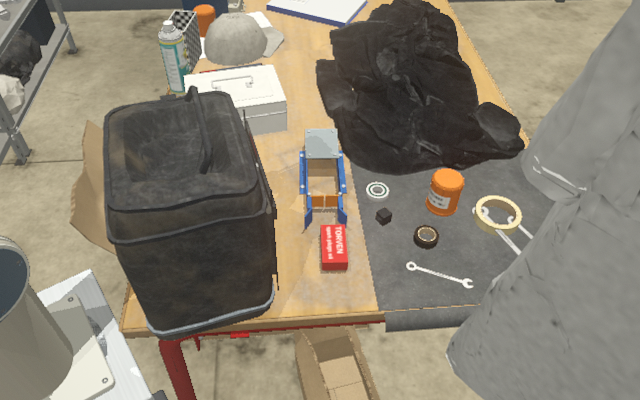

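Run:
```python
from h import *
print(w2px("scene",(557,298,421)),w2px("scene",(0,0,0)),w2px("top",(557,298,421)))
cv2.imwrite("pics/t1.png",get_image("top"))
```

```text
(np.float64(212.38960836881714), np.float64(-12.060614496626016)) (np.float64(33.23189194429483), np.float64(369.3636234633306)) (np.float64(106.0391199579407), np.float64(214.70676439617745))
```

View pics/t1.png

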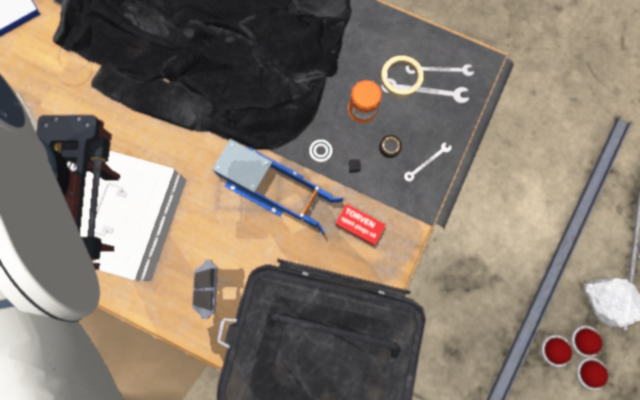

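>>> move_arm(rows=[[30,-50,0,-0.13,-1],[60,-100,0,-0.26,-1],[70,-150,0,-0.39,-1],[80,-200,0,-0.52,-1],[80,-250,0,-0.52,-1],[70,-300,0,-0.52,-1],[50,-350,0,-0.52,-1],[10,-412,-40,-0.52,-1],[4,-412,-100,-0.52,-1],[4,-412,-150,-0.52,-1],[4,-412,-200,-0.52,-1],[4,-412,-200,-0.52,-1]])

```text
t: 3.2
ee_pos: [559.7, -115.0, 217.7]
orientation: [1.615, 0.885, -1.63]
ft_force: [0.7, -0.2, -0.5]
width: 87.9
```

Run:
```python
from h import *
o=ctrl.get_obs();print({k:o[k].round(3) for k in("qpos","joint_torque","ee_pos","ft_force")})
cv2.imwrite("pics/s2.png",get_image("scene"));cv2.imwrite("pics/t2.png",get_image("top"))
```

```text
{'qpos': array([-2.230e-01,  3.560e-01,  1.748e+00, -1.000e-03,  1.049e+00,
        3.560e-01]), 'joint_torque': array([-2.4600e-01, -4.6861e+01, -2.4637e+01,  4.7000e-02, -5.2800e-01,
       -3.0000e-03]), 'ee_pos': array([ 559.67 , -114.977,  217.675]), 'ft_force': array([ 0.746, -0.212, -0.514])}
```

View pics/s2.png

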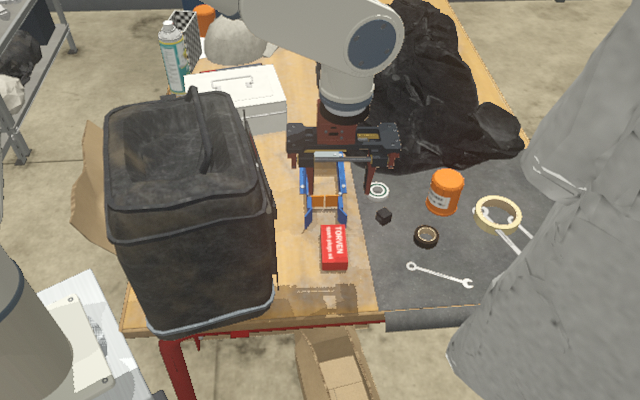

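View pics/t2.png

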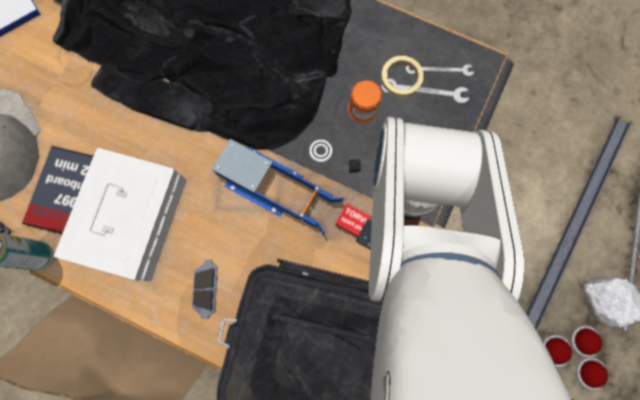

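Run:
```python
from h import *
from scipy.optimize import least_squares
for z in (217,300,400,450,500,550,600): print(z,np.round(w2px("scene",(560,-115,z))))
d=[(.423775,1.63058,624.5,222.0),(.2821,1.38177,631.8,421.36),(.356,1.748,np.hypot(559.67,114.98),217.7)]
f=lambda p:np.concatenate([[p[0]+p[1]*np.sin(a)+p[2]*np.sin(a+b)-r,p[3]+p[1]*np.cos(a)+p[2]*np.cos(a+b)-z] for a,b,r,z in d])
s=least_squares(f,[46,352,490,129]);print(s.x,s.fun.round(2))
```

```text
217 [339. 190.]
300 [341. 154.]
400 [344. 103.]
450 [346.  74.]
500 [347.  42.]
550 [350.   6.]
600 [352. -35.]
[ 42.70868607 347.84215715 488.08820896 134.74850618] [-6.63  2.89 -6.29  2.12 12.92 -5.01]
```

>>> move_arm(rows=[[0,0,-40,0,-1],[0,0,-80,0,-1],[0,0,-110,0,-1],[0,0,-130,0,-1],[0,0,-130,0,-1]])

```text
t: 3.92
ee_pos: [564.5, -115.7, 93.5]
orientation: [1.62, 0.877, -1.621]
ft_force: [-0.4, 0.5, 0.6]
width: 87.7
```

Run:
```python
from h import *
o=ctrl.get_obs();print({k:o[k].round(3) for k in("qpos","joint_torque","ee_pos","ft_force")})
im=get_image("scene")
crop(im,"s3.png",180,0,260,300,2)
```

```text
{'qpos': array([-2.220e-01,  5.300e-01,  1.818e+00, -1.000e-03,  7.940e-01,
        3.560e-01]), 'joint_torque': array([-3.5000e-02, -5.1920e+01, -1.9694e+01,  4.7000e-02, -2.1200e-01,
       -0.0000e+00]), 'ee_pos': array([ 564.48 , -115.734,   93.536]), 'ft_force': array([-0.383,  0.532,  0.552])}
```

View pics/s3.png

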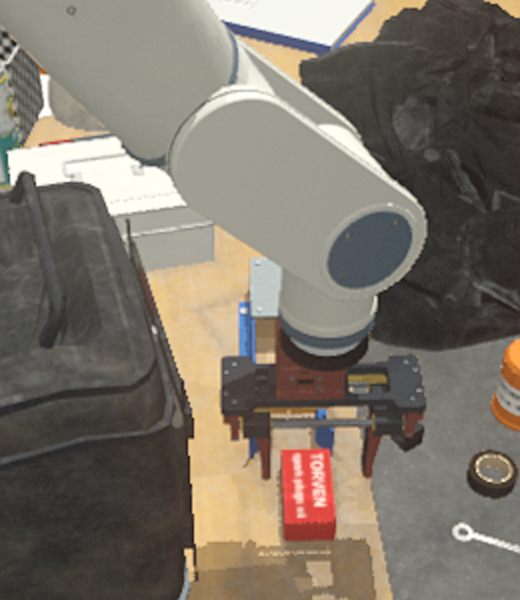

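>>> move_arm(rows=[[-4,0,-20,0,-1],[-4,0,-40,0,-1],[-4,0,-40,0,-1]])

```text
t: 4.35
ee_pos: [561.7, -116.0, 55.3]
orientation: [1.621, 0.876, -1.619]
ft_force: [0.2, 0.3, 0.0]
width: 87.7
```

Run:
```python
from h import *
o=ctrl.get_obs();print({k:o[k].round(3) for k in("qpos","joint_torque","ee_pos","ft_force")})
im=get_image("scene")
crop(im,"s4.png",180,0,260,300,2)
crop(get_image("top"),"t4.png",205,100,300,200,2.6)
```

```text
{'qpos': array([-2.240e-01,  5.870e-01,  1.836e+00, -1.000e-03,  7.160e-01,
        3.550e-01]), 'joint_torque': array([-2.4000e-02, -5.3476e+01, -1.7866e+01,  4.4000e-02, -2.2700e-01,
        1.0000e-03]), 'ee_pos': array([ 561.706, -115.953,   55.333]), 'ft_force': array([0.237, 0.288, 0.027])}
```

View pics/s4.png

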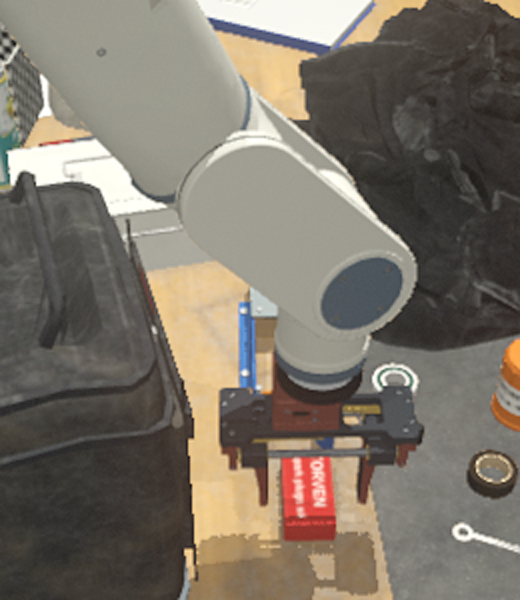

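View pics/t4.png

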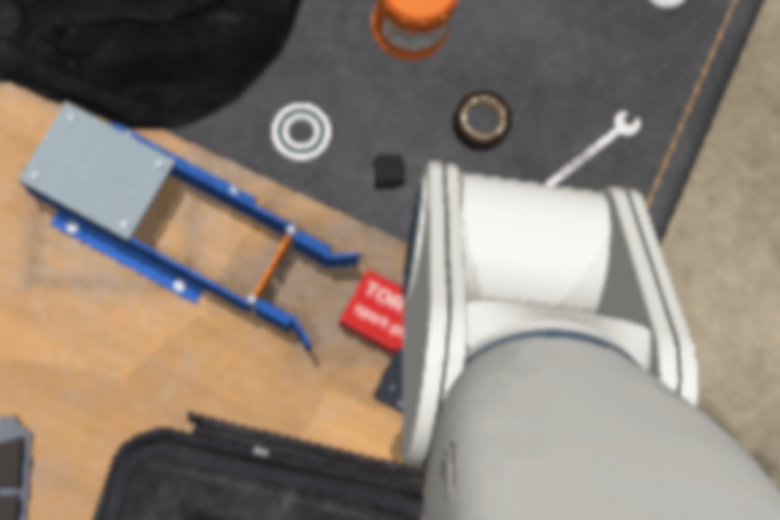

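Run:
```python
from h import *
for r in (350,380,410,440,470):
  print(r,[(z,tuple(np.round(w2px("scene",(r*.975,-.222*r-50,z))).astype(int))) for z in (330,380,420,460,500,540)])
```

```text
350 [(330, (np.int64(221), np.int64(202))), (380, (np.int64(216), np.int64(176))), (420, (np.int64(212), np.int64(153))), (460, (np.int64(208), np.int64(128))), (500, (np.int64(203), np.int64(100))), (540, (np.int64(197), np.int64(70)))]
380 [(330, (np.int64(242), np.int64(196))), (380, (np.int64(238), np.int64(170))), (420, (np.int64(235), np.int64(147))), (460, (np.int64(232), np.int64(122))), (500, (np.int64(228), np.int64(95))), (540, (np.int64(224), np.int64(64)))]
410 [(330, (np.int64(262), np.int64(190))), (380, (np.int64(260), np.int64(164))), (420, (np.int64(258), np.int64(142))), (460, (np.int64(255), np.int64(117))), (500, (np.int64(253), np.int64(89))), (540, (np.int64(250), np.int64(59)))]
440 [(330, (np.int64(282), np.int64(185))), (380, (np.int64(281), np.int64(159))), (420, (np.int64(280), np.int64(136))), (460, (np.int64(278), np.int64(111))), (500, (np.int64(277), np.int64(84))), (540, (np.int64(275), np.int64(54)))]
470 [(330, (np.int64(302), np.int64(180))), (380, (np.int64(302), np.int64(154))), (420, (np.int64(301), np.int64(131))), (460, (np.int64(301), np.int64(106))), (500, (np.int64(300), np.int64(79))), (540, (np.int64(300), np.int64(49)))]
```

>>> move_arm(rows=[[-2,0,-30,0,-1],[-2,0,-45,0,-1],[-2,0,-45,0,-1],[-2,0,-45,0,0.2],[-2,0,-45,0,1],[-2,0,-45,0,1],[-2,0,-45,0,1],[-2,0,-45,0,1]])

```text
t: 5.45
ee_pos: [560.5, -116.2, 11.3]
orientation: [1.622, 0.875, -1.617]
ft_force: [-1.3, 0.0, 4.2]
width: 52.0
```

```bash
cat > st.py <<'E'
from h import *
from scipy.spatial.transform import Rotation as R
import sys
O=np.array([631.5,20.5]);A=0.993
o=ctrl.get_obs();M=R.from_rotvec(o["orientation"]).as_matrix();p=o["ee_pos"];f=o["ft_force"]
t=np.array([np.cos(A),np.sin(A)]);n=np.array([-t[1],t[0]]);d=p[:2]-O
print("t",o["t"],"pos",p.round(1),"tun x,y",(d@t).round(1),(d@n).round(1),"jaw yaw+pi/2",(np.arctan2(M[1,1],M[0,1])+np.pi/2).round(4),"F along,lat,z",(f[:2]@t).round(1),(f[:2]@n).round(1),f[2].round(1),"w",round(o["width"],1),"mom",o["moment"].round(2))
print("tq",o["joint_torque"].round(1))
E
python3 st.py
python3 - <<'E'
from h import *
crop(get_image("scene"),"s5.png",280,100,130,190,3)
E
```

```text
t 5.45 pos [ 560.5 -116.2   11.3] tun x,y -153.3 -15.1 jaw yaw+pi/2 0.9932 F along,lat,z -0.6 1.1 4.2 w 52.0 mom [-0.03  0.26  0.06]
tq [ -0.  -54.5 -15.4   0.1  -0.3   0. ]
```

View pics/s5.png

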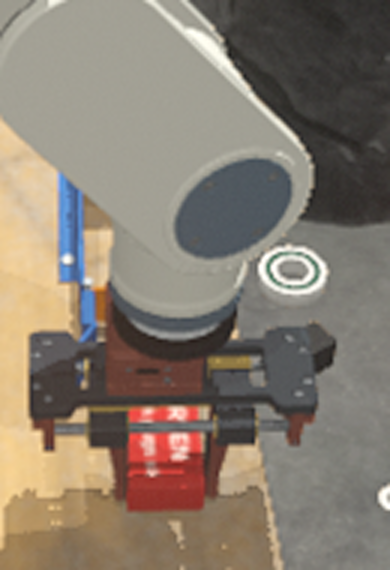

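>>> move_arm(rows=[[0,0,3,0,1],[-4,3,3,0,1],[-8,5,3,0,1],[-12.6,8.2,3,0,1],[-12.6,8.2,3,0,1],[-12.6,8.2,3,0,1]])

```text
t: 6.25
ee_pos: [548.0, -108.0, 14.4]
orientation: [1.622, 0.874, -1.617]
ft_force: [-0.7, -0.6, -3.0]
width: 51.6
```

```bash
python3 st.py
python3 - <<'E'
from h import *
crop(get_image("top"),"t6.png",205,130,190,130,4)
crop(get_image("scene"),"s6.png",280,120,110,160,3.7)
E
```

```text
t 6.25 pos [ 548.  -108.    14.4] tun x,y -153.2 -0.3 jaw yaw+pi/2 0.9933 F along,lat,z -0.9 0.3 -3.0 w 51.6 mom [-0.08  0.09  0.01]
tq [  0.1 -56.1 -15.7   0.1  -0.    0. ]
```

View pics/t6.png

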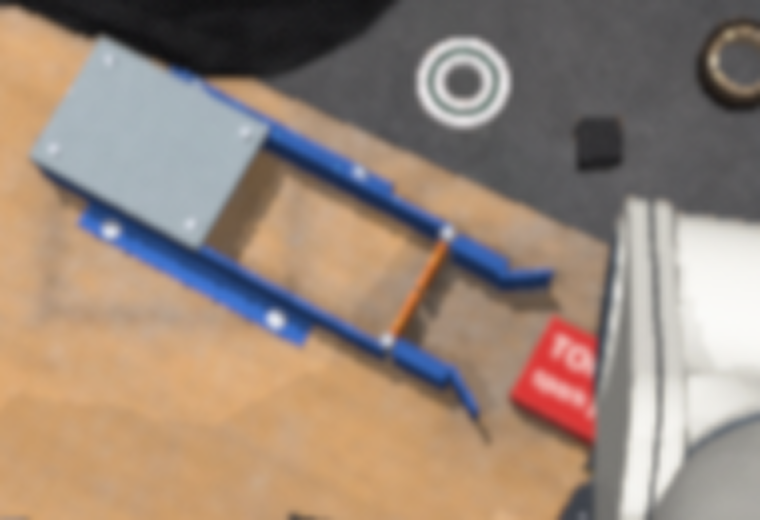

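View pics/s6.png

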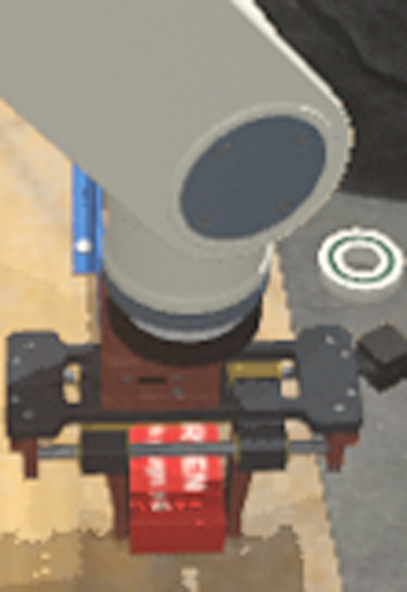

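Run:
```python
from h import *
def T(x,y,z): return px2w("top",205+(x+.5)/4-.5,130+(y+.5)/4-.5,z)
O=np.array([631.5,20.5]);A=.993
t=np.array([np.cos(A),np.sin(A)]);n=np.array([-t[1],t[0]])
for nm,p,z in(("noseR",(556,318),31),("noseL",(513,397),31),("guideR hinge",(447,233),46),("guideL hinge",(388,341),46),("guideR inner bend",(508,278),44),("guideL inner",(449,377),44),("lipRtip",(551,273),44),("lipLtip",(477,415),44)):
    d=T(*p,z)[:2]-O; print(nm,(d@t).round(1),(d@n).round(1))
```

```text
noseR -69.7 -24.3
noseL -69.7 26.2
guideR hinge 5.1 -34.6
guideL hinge 4.2 34.2
guideR inner bend -36.4 -28.8
guideL inner -34.4 35.3
lipRtip -55.9 -42.7
lipLtip -57.7 46.3
```

>>> move_arm(rows=[[4,7,-1,0,1],[9,13,-2,0,1],[14,21,-2,0,1],[18,28,-2,0,1],[22,34,-2,0,1],[26,40,-2,0,1],[30,46,-2,0,1],[33,50.5,-2,0,1],[33,50.5,-2,0,1]])

```text
t: 7.48
ee_pos: [581.3, -57.2, 12.4]
orientation: [1.622, 0.874, -1.616]
ft_force: [0.7, -0.3, -3.0]
width: 51.8
```

```bash
python3 st.py
python3 - <<'E'
from h import *
crop(get_image("top"),"t7.png",205,130,190,130,4)
E
```

```text
t 7.475 pos [581.3 -57.2  12.4] tun x,y -92.5 -0.4 jaw yaw+pi/2 0.9936 F along,lat,z 0.1 -0.7 -3.0 w 51.8 mom [-0.12  0.17  0.03]
tq [  0.3 -58.6 -17.1   0.1  -0.1   0.1]
```

View pics/t7.png

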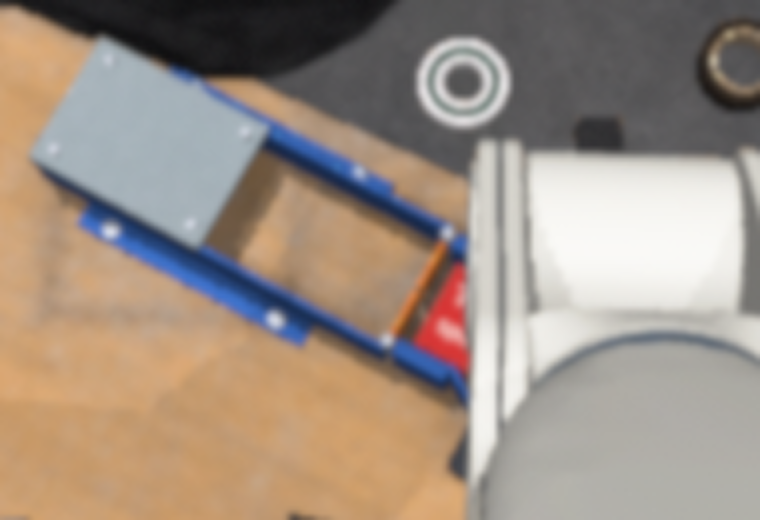

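>>> move_arm(rows=[[2,3,0,0,1],[4,6,0,0,1],[6,9,0,0,1],[7,11,0,0,1],[7,11,0,0,1]])

```text
t: 8.15
ee_pos: [588.0, -46.8, 12.3]
orientation: [1.621, 0.874, -1.617]
ft_force: [-2.0, -5.0, -1.5]
width: 51.8
```

```bash
python3 st.py
```

```text
t 8.15 pos [588.  -46.8  12.3] tun x,y -80.1 -0.3 jaw yaw+pi/2 0.9935 F along,lat,z -5.3 -1.1 -1.5 w 51.8 mom [-0.88  0.34 -0.13]
tq [  3.  -59.  -17.6   0.8  -0.3  -0.1]
```

>>> move_arm(rows=[[1.5,2.5,0,0,1],[3,5,0,0,1],[5,7.5,0,0,1],[6.5,10,0,0,1],[6.5,10,0,0,1]])

```text
t: 8.78
ee_pos: [594.4, -36.6, 12.2]
orientation: [1.621, 0.875, -1.617]
ft_force: [-1.4, -2.8, -4.3]
width: 51.9
```

```bash
python3 st.py
python3 - <<'E'
from h import *
crop(get_image("top"),"t8.png",205,130,190,130,4)
crop(get_image("scene"),"s8.png",250,80,140,190,3)
E
```

```text
t 8.775 pos [594.4 -36.6  12.2] tun x,y -68.1 -0.1 jaw yaw+pi/2 0.9937 F along,lat,z -3.1 -0.3 -4.3 w 51.9 mom [-0.59  0.46  0.01]
tq [  1.4 -60.6 -18.5   0.5  -0.5   0. ]
```

View pics/t8.png

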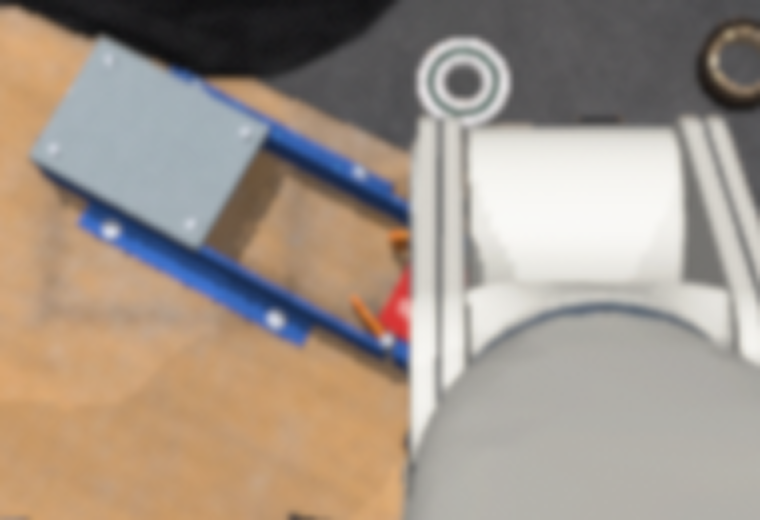

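View pics/s8.png

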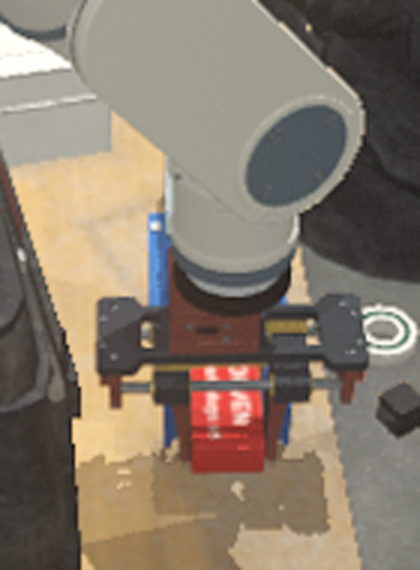

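>>> move_arm(rows=[[-1,-2,-1,0,1],[-2.2,-3.4,-1.5,0,1],[-2.2,-3.4,-1.5,0,-0.45],[-2.2,-3.4,-1.5,0,-0.45],[-2.2,-3.4,-1.5,0,-0.45],[-2.2,-3.4,20,0,-0.45],[-2.2,-3.4,40,0,-0.45],[-2.2,-3.4,40,0,0.5],[-12,-18,40,0,1],[-25,-38,40,0,1],[-25,-38,40,0,1],[-25,-38,40,0,1]])

```text
t: 10.38
ee_pos: [569.0, -75.2, 51.9]
orientation: [1.622, 0.874, -1.619]
ft_force: [0.3, 0.2, -0.2]
width: 17.1
```

```bash
python3 st.py
python3 - <<'E'
from h import *
crop(get_image("top"),"t9.png",205,130,190,130,4)
crop(get_image("scene"),"s9.png",250,80,140,190,3)
E
```

```text
t 10.375 pos [569.  -75.2  51.9] tun x,y -114.4 0.1 jaw yaw+pi/2 0.9924 F along,lat,z 0.4 -0.2 -0.2 w 17.1 mom [-0.09  0.09  0.02]
tq [ -0.5 -54.8 -17.6   0.   -0.   -0. ]
```

View pics/t9.png

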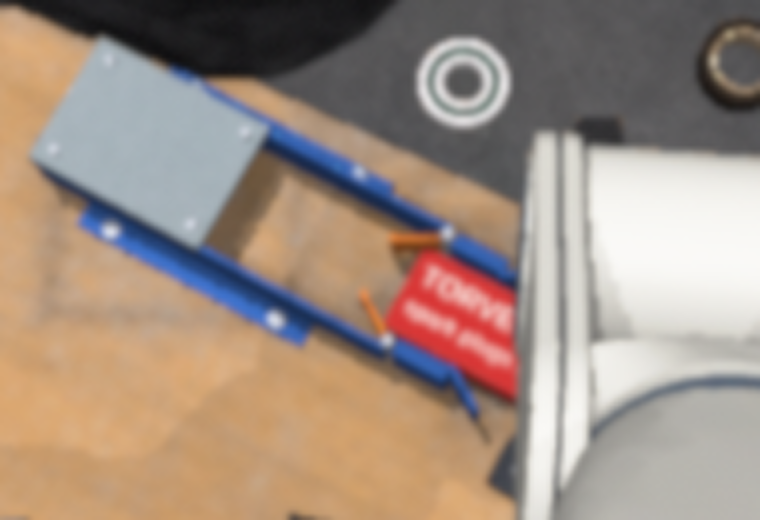

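View pics/s9.png

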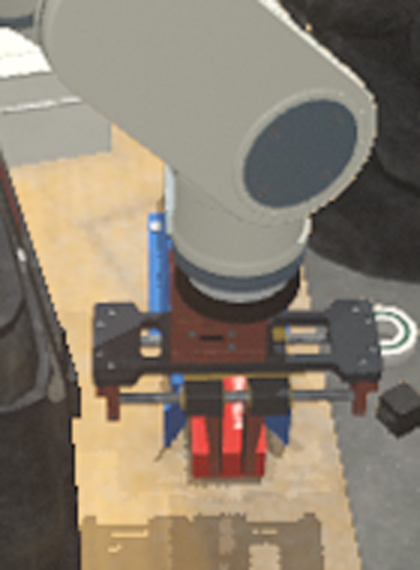

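>>> move_arm(rows=[[0,0,0,0,1],[0,0,-20,0,1],[0,0,-40,0,1],[0,0,-40,0,1],[2,3,-40,0,1],[4,6,-40,0,1],[6,9,-40,0,1],[6,9,-40,0,1]])

```text
t: 11.48
ee_pos: [575.9, -65.4, 12.5]
orientation: [1.622, 0.874, -1.616]
ft_force: [0.2, -0.7, 0.1]
width: 0.6
```

```bash
python3 st.py
```

```text
t 11.475 pos [575.9 -65.4  12.5] tun x,y -102.3 -0.4 jaw yaw+pi/2 0.9939 F along,lat,z -0.5 -0.5 0.1 w 0.6 mom [-0.04  0.05  0.03]
tq [  0.1 -56.7 -16.2   0.1  -0.    0. ]
```

>>> move_arm(rows=[[2.7,4.2,0,0,1],[5.5,8.4,0,0,1],[8.2,12.6,0,0,1],[10.9,16.8,0,0,1],[13.7,20.9,0,0,1],[16.4,25.1,0,0,1],[19.1,29.3,0,0,1],[21.9,33.5,0,0,1]])

```text
t: 12.48
ee_pos: [597.9, -31.8, 12.6]
orientation: [1.621, 0.874, -1.617]
ft_force: [-2.8, -4.1, 3.1]
width: 0.4
```

```bash
python3 st.py
python3 - <<'E'
from h import *
crop(get_image("top"),"t10.png",205,130,190,130,4)
E
```

```text
t 12.475 pos [597.9 -31.8  12.6] tun x,y -62.2 -0.4 jaw yaw+pi/2 0.9939 F along,lat,z -5.0 0.1 3.1 w 0.4 mom [-0.65  0.5   0.06]
tq [  1.9 -57.1 -17.5   0.8  -0.7  -0.1]
```

View pics/t10.png

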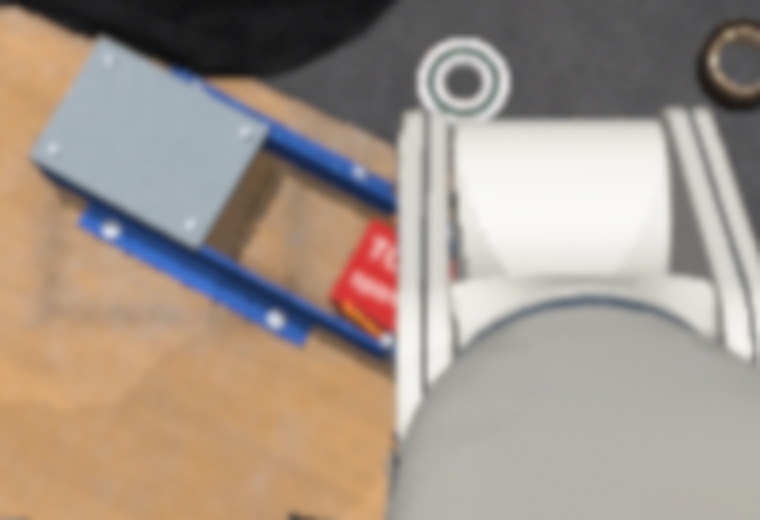

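>>> move_arm(rows=[[2.7,4.2,0,0,1],[5.5,8.4,0,0,1],[8.2,12.6,0,0,1],[10.9,16.8,0,0,1],[13.7,20.9,0,0,1],[16.4,25.1,0,0,1],[19.1,29.3,0,0,1],[21.9,33.5,0,0,1],[24.6,37.7,0,0,1],[27.3,41.9,0,0,1],[30,46,0,0,1]])

```text
t: 13.9
ee_pos: [628.5, 15.0, 12.5]
orientation: [1.622, 0.874, -1.616]
ft_force: [-1.6, -1.7, -1.4]
width: 0.2
```

```bash
python3 st.py
python3 - <<'E'
from h import *
crop(get_image("top"),"t11.png",205,130,190,130,4)
crop(get_image("scene"),"s11.png",250,80,140,190,3)
E
```

```text
t 13.9 pos [628.5  15.   12.5] tun x,y -6.2 -0.5 jaw yaw+pi/2 0.994 F along,lat,z -2.3 0.4 -1.4 w 0.2 mom [-0.35  0.31  0.03]
tq [  0.8 -61.9 -19.    0.4  -0.5  -0.1]
```

View pics/t11.png

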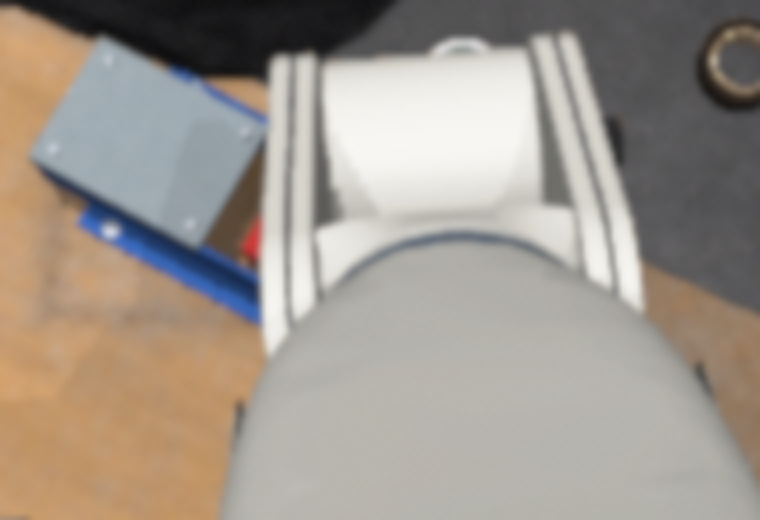

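View pics/s11.png

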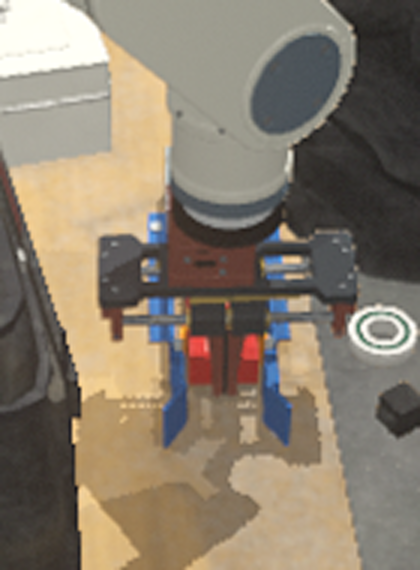

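>>> move_arm(rows=[[2.2,3.3,0,0,1],[4.4,6.7,0,0,1],[6.6,10,0,0,1],[8.7,13.4,0,0,1],[10.9,16.8,0,0,1],[13.1,20.1,0,0,1],[15.3,23.5,0,0,1]])

```text
t: 14.88
ee_pos: [644.4, 39.0, 12.6]
orientation: [1.622, 0.874, -1.615]
ft_force: [-0.7, -1.9, 1.4]
width: 0.2
```

```bash
python3 st.py
```

```text
t 14.875 pos [644.4  39.   12.6] tun x,y 22.5 -0.7 jaw yaw+pi/2 0.9943 F along,lat,z -1.9 -0.5 1.4 w 0.2 mom [-0.45  0.34  0.06]
tq [  1.2 -62.8 -19.7   0.5  -0.6  -0.1]
```

>>> move_arm(rows=[[1.1,1.7,0,0,1],[2.2,3.4,0,0,1],[2.7,4.2,0,0,1],[2.7,4.2,0,0,1]])

```text
t: 15.38
ee_pos: [647.1, 43.3, 12.6]
orientation: [1.623, 0.874, -1.615]
ft_force: [-2.0, -0.5, -0.0]
width: 0.5
```

>>> move_arm(rows=[[1.1,1.7,0,0,1],[2.2,3.3,0,0,1],[2.2,3.3,0,0,1]])

```text
t: 15.75
ee_pos: [649.5, 46.9, 12.6]
orientation: [1.623, 0.874, -1.614]
ft_force: [-0.8, -0.9, -0.2]
width: 0.5
```

>>> move_arm(rows=[[1.1,1.7,0,0,1],[2.2,3.3,0,0,1],[2.2,3.3,0,0,1]])

```text
t: 16.12
ee_pos: [651.9, 50.4, 12.6]
orientation: [1.623, 0.874, -1.614]
ft_force: [-0.4, -0.2, -0.2]
width: 0.3
```

>>> move_arm(rows=[[1.1,1.7,0,0,1],[2.2,3.3,0,0,1],[2.2,3.3,0,0,1]])

```text
t: 16.5
ee_pos: [654.5, 54.1, 12.7]
orientation: [1.624, 0.874, -1.613]
ft_force: [0.5, 0.0, -0.4]
width: 0.6
```

>>> move_arm(rows=[[1.1,1.7,0,0,1],[2.2,3.3,0,0,1]])

```text
t: 16.75
ee_pos: [656.8, 57.5, 12.7]
orientation: [1.624, 0.874, -1.613]
ft_force: [-1.1, -0.9, 1.5]
width: 0.4
```

```bash
python3 st.py
python3 - <<'E'
from h import *
crop(get_image("top"),"t12.png",205,130,190,130,4)
crop(get_image("scene"),"s12.png",250,80,140,190,3)
E
```

```text
t 16.75 pos [656.8  57.5  12.7] tun x,y 44.8 -1.0 jaw yaw+pi/2 0.9945 F along,lat,z -1.4 0.4 1.5 w 0.4 mom [-0.3   0.24 -0.06]
tq [  0.7 -64.  -19.9   0.3  -0.4  -0. ]
```

View pics/s12.png

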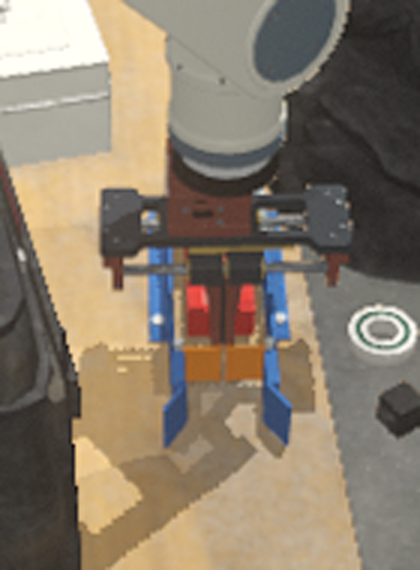

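View pics/t12.png

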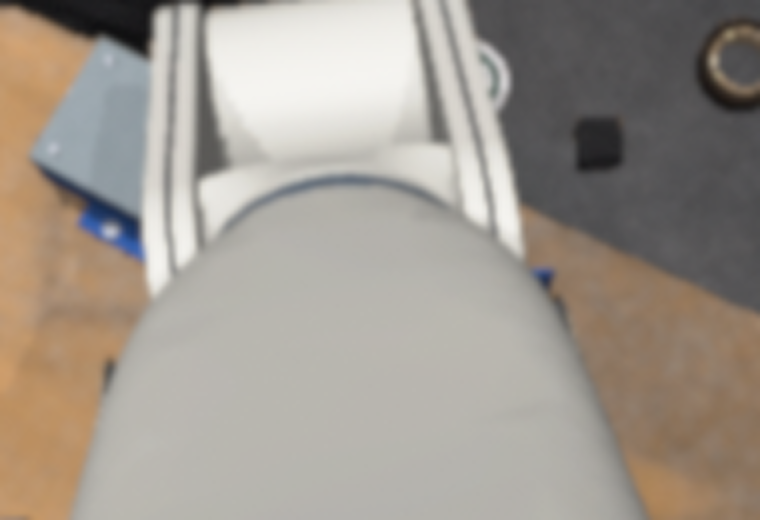

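>>> move_arm(rows=[[1.0,1.8,0,0,1],[2.1,3.4,0,0,1]])

```text
t: 17.1
ee_pos: [659.1, 61.1, 12.7]
orientation: [1.624, 0.874, -1.613]
ft_force: [-0.4, -1.4, -0.4]
width: 0.4
```

>>> move_arm(rows=[[1.0,1.8,0,0,1],[2.1,3.4,0,0,1]])

```text
t: 17.35
ee_pos: [661.2, 64.7, 12.7]
orientation: [1.624, 0.875, -1.613]
ft_force: [-0.8, -2.0, 0.1]
width: 0.3
```

>>> move_arm(rows=[[1.0,1.8,0,0,1],[2.1,3.4,0,0,1]])

```text
t: 17.6
ee_pos: [662.5, 67.1, 12.7]
orientation: [1.621, 0.874, -1.615]
ft_force: [-5.7, -9.8, 5.7]
width: 0.2
```

```bash
python3 st.py
```

```text
t 17.6 pos [662.5  67.1  12.7] tun x,y 55.9 -0.5 jaw yaw+pi/2 0.9951 F along,lat,z -11.3 -0.5 5.7 w 0.2 mom [-1.63  0.94 -0.06]
tq [  5.8 -62.6 -22.1   1.8  -1.8  -0.1]
```

>>> move_arm(rows=[[0.4,0.6,0.4,0,1]])

```text
t: 17.73
ee_pos: [662.2, 67.0, 12.8]
orientation: [1.619, 0.874, -1.616]
ft_force: [-1.0, -3.9, -0.6]
width: 0.5
```

```bash
python3 st.py
```

```text
t 17.725 pos [662.2  67.   12.8] tun x,y 55.7 -0.4 jaw yaw+pi/2 0.9951 F along,lat,z -3.8 -1.3 -0.6 w 0.5 mom [-0.85  0.33 -0.02]
tq [  2.9 -65.8 -21.3   0.9  -0.6  -0. ]
```

>>> move_arm(rows=[[0.6,0.9,0,0,1],[0.9,1.3,0,0,1],[0.9,1.3,0,0,1]])

```text
t: 18.1
ee_pos: [662.2, 67.0, 12.8]
orientation: [1.617, 0.874, -1.619]
ft_force: [-3.7, -7.1, 2.5]
width: 0.7
```

```bash
python3 st.py
```

```text
t 18.1 pos [662.2  67.   12.8] tun x,y 55.8 -0.3 jaw yaw+pi/2 0.9952 F along,lat,z -8.0 -0.8 2.5 w 0.7 mom [-1.36  0.69 -0.02]
tq [  4.8 -63.6 -21.8   1.5  -1.3  -0. ]
```

>>> move_arm(rows=[[1.1,1.7,0,0,1],[1.25,1.9,0,0,1]])

```text
t: 18.35
ee_pos: [662.4, 67.3, 12.8]
orientation: [1.614, 0.874, -1.621]
ft_force: [-4.3, -8.9, 5.1]
width: 0.4
```

```bash
python3 st.py
```

```text
t 18.35 pos [662.4  67.3  12.8] tun x,y 56.1 -0.3 jaw yaw+pi/2 0.9955 F along,lat,z -9.8 -1.2 5.1 w 0.4 mom [-1.72  0.9  -0.01]
tq [  6.3 -62.8 -22.2   1.9  -1.7  -0. ]
```

>>> move_arm(rows=[[1.2,1.9,0.7,0,1],[1.4,2.1,0.8,0,1]])

```text
t: 18.6
ee_pos: [662.5, 67.9, 13.0]
orientation: [1.61, 0.873, -1.624]
ft_force: [-2.5, -9.9, 0.5]
width: 0.6
```

```bash
python3 st.py
```

```text
t 18.6 pos [662.5  67.9  13. ] tun x,y 56.6 -0.1 jaw yaw+pi/2 0.9955 F along,lat,z -9.7 -3.4 0.5 w 0.6 mom [-1.56  0.66 -0.06]
tq [  5.7 -66.1 -22.8   1.8  -1.3  -0. ]
```

>>> move_arm(rows=[[1.7,2.2,0.2,0,1],[1.9,2.4,0.2,0,1]])

```text
t: 18.85
ee_pos: [662.6, 68.2, 12.9]
orientation: [1.605, 0.873, -1.629]
ft_force: [-5.7, -11.1, 4.5]
width: 0.3
```

```bash
python3 st.py
```

```text
t 18.85 pos [662.6  68.2  12.9] tun x,y 56.9 -0.0 jaw yaw+pi/2 0.9959 F along,lat,z -12.4 -1.2 4.5 w 0.3 mom [-2.12  1.06 -0.04]
tq [  7.6 -63.8 -23.3   2.4  -2.   -0. ]
```

>>> move_arm(rows=[[1.75,2.5,0.5,0,1],[1.75,2.5,0.5,0,1],[1.75,2.5,0.5,0,1]])

```text
t: 19.23
ee_pos: [662.6, 68.5, 13.0]
orientation: [1.601, 0.873, -1.633]
ft_force: [-4.7, -11.5, 3.0]
width: 0.9
```

```bash
python3 st.py
```

```text
t 19.225 pos [662.6  68.5  13. ] tun x,y 57.2 0.1 jaw yaw+pi/2 0.9959 F along,lat,z -12.2 -2.4 3.0 w 0.9 mom [-2.01  0.9   0.03]
tq [  7.4 -64.7 -23.1   2.3  -1.8  -0.1]
```

>>> move_arm(rows=[[1.85,2.6,0.8,0,1],[1.85,2.6,0.8,0,1],[1.85,2.6,0.8,0,1],[1.85,2.6,0.8,0,1],[1.85,2.6,0.8,0,1]])

```text
t: 19.85
ee_pos: [662.6, 68.8, 13.1]
orientation: [1.596, 0.872, -1.637]
ft_force: [-5.1, -11.7, 0.4]
width: 0.8
```

```bash
python3 st.py
```

```text
t 19.85 pos [662.6  68.8  13.1] tun x,y 57.4 0.3 jaw yaw+pi/2 0.996 F along,lat,z -12.6 -2.1 0.4 w 0.8 mom [-2.06  0.84 -0.08]
tq [  7.5 -65.9 -23.5   2.3  -1.7  -0.1]
```

>>> move_arm(rows=[[-0.5,-0.8,0,0,1],[-2,-3,0,0,1],[-4,-6,0,0,1],[-6,-9,0,0,1],[-6,-9,0,0,1],[-6,-9,20,0,1],[-6,-9,60,0,1],[-6,-9,120,0,1],[-6,-9,170,0,1]])

```text
t: 20.98
ee_pos: [657.2, 60.0, 186.9]
orientation: [1.598, 0.871, -1.634]
ft_force: [1.3, 0.3, -0.1]
width: 0.3
```

```bash
python3 st.py
```

```text
t 20.975 pos [657.2  60.  186.9] tun x,y 47.1 0.1 jaw yaw+pi/2 0.9962 F along,lat,z 1.0 -0.9 -0.1 w 0.3 mom [-0.07  0.06  0.01]
tq [  0.  -56.8 -25.1  -0.   -0.7   0. ]
```

Move aside along the way I came in, to see the result.

>>> move_arm(rows=[[0,0,60,0,1],[0,0,120,0,1],[0,0,180,0,1],[0,60,230,0,1],[-10,120,230,0,1],[-30,180,230,0,1],[-60,240,230,0,1],[-90,300,230,0,1],[-90,300,230,0,1]])

```text
t: 22.1
ee_pos: [565.0, 362.9, 418.4]
orientation: [1.597, 0.875, -1.631]
ft_force: [0.5, 0.0, 0.7]
width: 0.6
```

```bash
python3 st.py
python3 - <<'E'
from h import *
a=get_image("top");b=get_image("scene");cv2.imwrite("pics/top13.png",a)
crop(a,"t13.png",205,130,190,130,4)
crop(b,"s13.png",280,120,190,160,3.7)
E
```

```text
t 22.1 pos [565.  362.9 418.4] tun x,y 250.5 242.7 jaw yaw+pi/2 0.9999 F along,lat,z 0.3 -0.4 0.7 w 0.6 mom [-0.04  0.08 -0.03]
tq [  0.4 -56.5 -33.    0.3  -0.   -0. ]
```

View pics/t13.png

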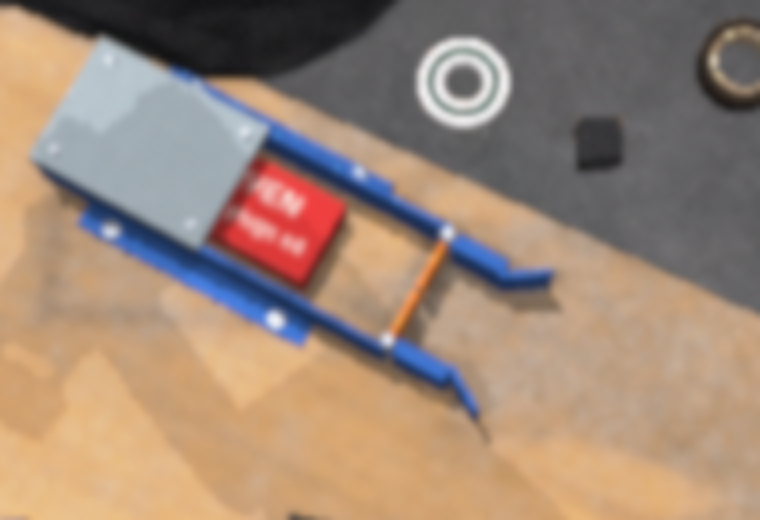

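View pics/s13.png

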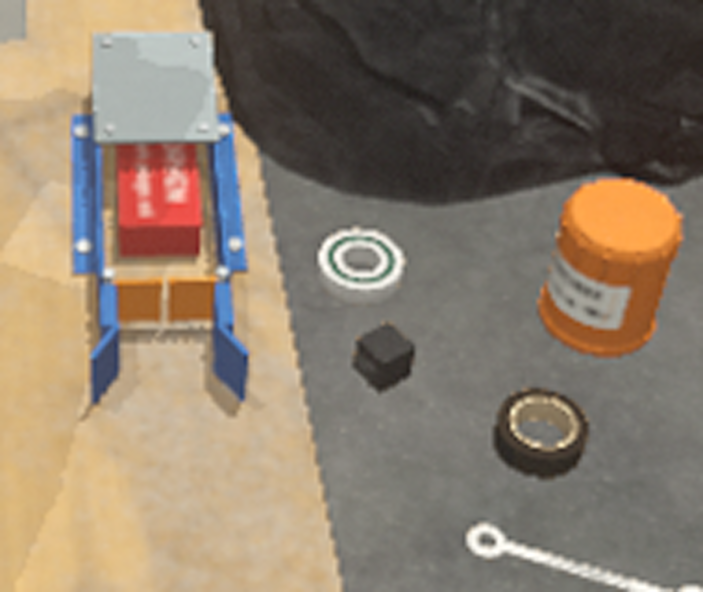

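View pics/top13.png

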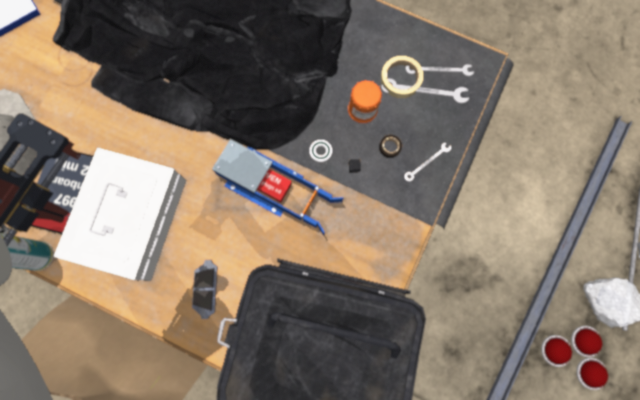

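Run:
```python
from h import *
def T(x,y,z): return px2w("top",205+(x+.5)/4-.5,130+(y+.5)/4-.5,z)
O=np.array([631.5,20.5]);A=.993
t=np.array([np.cos(A),np.sin(A)]);n=np.array([-t[1],t[0]])
for p in((347,208),(305,286)):
    d=T(*p,28)[:2]-O; print((d@t).round(1),(d@n).round(1))
print(ctrl.get_obs()["qvel"].round(3)); print(ctrl.close_job())
```

```text
63.7 -23.9
62.1 26.6
[-0.054  0.004  0.006 -0.02  -0.003 -0.024]
the job is handed in; nothing more can be done
None
```

The carton is home in the tunnel with both flaps shut behind it. I handed the job in at about 22 s of the 69 s allowed.

- **Insertion:** I gripped the carton across its 52 mm width, lined it up and slid it through the flaps until its nose was about 15 mm past them. Flap force read up to about 5 N. I drew it back about 4 mm, let go, then pushed it in from behind with the gripper shut.
- **Pressing home:** I felt the buffer with the TCP at about x = 54–56 mm in the tunnel. The first touch read 11 N. I then built up the push and held it for about 1 s at 12.2–12.6 N.
- **Force limit:** The highest force I read along the tunnel was 12.6 N, against the 16 N limit. I only read forces at the end of each move, so a brief higher peak between readings would not have shown. During the hold the gripper also pressed down on the carton by 0.4–4.5 N, so friction will have kept part of the push off the buffer.
- **Final check from the pictures:** The carton lies flat and straight, with its rear end at x ≈ 63 mm, inside the 40–92 mm that counts as home. Both flaps look shut, the other items look unmoved, and the robot is clear of everything.

No check failed. The two cameras agreed to about 2 mm.

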